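# Lock a test fixture with its quarter-turn T-key

## Task

Lock the blue lid of the test fixture with its red T-key: lift the key out of its black stand, pass its crossbar down through the slot in the fixture's lid, press it down against the spring inside, turn it a quarter turn clockwise (seen from above) to its stop, let the spring lift it into its detent and let go. How deep the hidden catch lies differs each time and cannot be seen, so go by feel, and never force the key against the fixture with more than 45 N in all. Leave the other things on the bench where they are.

Things in the scene. Friction and masses are not known exactly. Their poses are not given: they have to be found in the camera images.
- key: T-key, 91 mm tall, about 100 g, upright. Origin: underside of its crossbar, on its axis; z up. Steel crossbar: 8 mm thick (y), z 0 to 8 mm, 26 mm long along x, round below, flat on top. Shank 8 mm diameter. Collar disc 26 mm diameter, z 52 to 56 mm. Red flat grip z 58 to 91 mm, 44 mm along x, 12 mm thick along y, so parallel to the crossbar. Same after half a turn.
- key_grip (a point): middle of the key's red grip, 76 mm above the key's origin, axes as the key's; grasp here across the 12 mm thickness (along y).
- stand: black stand, fixed, 50 x 50 x 56 mm on a 66 x 66 x 4 mm foot. Origin: centre of its underside, z up. A slot 31 mm (x) by 13 mm (y) goes down through its top. At the start the key's crossbar hangs in it along the stand's x, 4 mm above the bench, collar on the top face (z 56 mm). Lift the key 55 mm or more straight up to clear it.
- fixture: board test fixture, fixed, 130 (x) x 84 (y) x 70 mm high: grey base, blue lid 14.5 mm thick with a window over a green board in its +x half and the slot in its -x half. Origin: centre of its underside, z up. Under the slot hides a catch with an equal slot, and under that a spring plunger; the height of the two together is unknown to +-10 mm.
- slot (a point): centre of the slot's mouth, on the lid's top face: x -40, y 0, z 70 mm in the fixture's frame, axes as the fixture's. The slot is 28.5 mm long along x, 10.5 mm wide along y. Two short red marks on the lid beside it, along y, show the locked direction of the key's grip.
- plunger_nominal (a point): 31 mm below the mouth: where the underside of the crossbar meets the plunger, true only to +-10 mm. The key goes down freely to there. The spring starts at 1 N and grows 6.5 N per mm; after 3 mm (20.5 N) the crossbar is just below the catch and can turn, so press with 24 to 30 N, hold and turn; at 4.8 mm it bottoms hard. Over 45 N between key and fixture (all contacts added) is damage.
- detent_nominal (a point): 32 mm below the mouth: the underside of the crossbar when locked, true only to +-10 mm. The crossbar turns only clockwise from above, to a solid stop at 90 to 100 degrees (anticlockwise it is blocked at once). There the spring lifts the key, once let up, 2 mm or more into a groove where it stays, crossbar along the fixture's y.
- multimeter: bystander: dark teal multimeter lying flat, 150 x 78 x 46 mm, origin centre of underside
- tape_amber: bystander: roll of amber tape lying flat, 69 x 68 x 12 mm, origin centre of underside
- heatsink: bystander: silvery finned heatsink, 30 x 45 x 23 mm, origin centre of underside
- transformer: bystander: small transformer, dark core with yellow winding, 30 x 42 x 36 mm, origin centre of underside

How it is judged (in metres and radians):
On the way, in this order (a step that is already met when the one before it is completed fails the run):
1. the key is lifted clear of the stand (height (world z) of key above 0.062 m), for 0.1 s.
2. the crossbar is through the lid's slot, still in line with it (z of key in the frame of fixture below 0.055 m and horizontal distance between key and slot below 0.006 m and angle between the x axis of key and the x axis of fixture, either way round below 0.2 rad), for 0.05 s.
At the end, for the whole second after the job is handed in: The key stands in the fixture's slot within 5 mm of the slot's centre, its crossbar below the catch (key origin less than 52 mm above the fixture's underside) and across the slot (within 0.22 rad of 90 degrees), upright within 0.15 rad, let go and at rest (angle between the x axis of key and the y axis of fixture, either way round below 0.22 rad and z of key in the frame of fixture below 0.052 m and horizontal distance between key and slot below 0.005 m and angle between key's own z axis and vertical below 0.15 rad and linear speed of key below 0.01 m/s and angular speed of key below 0.1 rad/s); the robot touches nothing.
It fails at once if the key is forced against the fixture with more than 45 N (contact force between key and fixture above 45 N).
It fails at once if the multimeter is moved more than 20 mm (distance of multimeter from where it was at the start of the episode above 0.02 m).
It fails at once if the roll of amber tape is moved more than 20 mm (distance of tape_amber from where it was at the start of the episode above 0.02 m).
It fails at once if the heatsink is moved more than 20 mm (distance of heatsink from where it was at the start of the episode above 0.02 m).
It fails at once if the transformer is moved more than 20 mm (distance of transformer from where it was at the start of the episode above 0.02 m).
It also fails if it takes over 72 s, if anything falls off the work surface, if the arm or the gripper's body presses on something with over 40 N, if the wrist force passes 120 N, or if a joint passes its speed limit or range.

## Robot

A 6-joint arm with a two-finger parallel gripper is mounted at the origin on a cart in front of the work surface, level with it; the furniture and walls round the work are solid. World frame = base frame: x ahead of the robot, y to its left, z up, the work surface at z = 0. Lengths are in mm, angles in rad, forces in N, time in s.
With the tool pointing down it reaches from about 275 to 1000 mm from the base axis. Payload 8.4 kg.
Tool frame: the origin (TCP) lies midway between the tips of the shut fingers; the grasp point (between the pads) lies 19 mm behind it; z points along the fingers, y is the line along which they close (so a half turn about z gives the same grasp; the last joint's range is limited). The gripper opens to 85 mm and grips with 20 to 120 N. Pads are 22 mm wide; open, the fingers measure 114 mm over their backs; the gripper's body (76 mm by 85 mm) begins 54 mm behind the grasp point. The pads swing forward as they close: fully open they stand 13 mm farther back than shut.
Start: joints at [-1.201, 0.353, 1.633, -0, 1.155, -0.002], TCP at [227.057, -582.3, 231.281] pointing down, gripper open.
Joint ranges: [-2.63, 2.63], [-0.92, 2.1], [0.06, 2.66], [-1.3, 4.44], [0, 2.69], [-3.02, 3.02]. Speed limits (rad/s): [2.22, 2.22, 2.79, 3.14, 3.14, 3.14].

## Interface

Orientations are given as [roll, pitch, yaw] about the fixed x, y, z axes, in that order (R = Rz(yaw) Ry(pitch) Rx(roll)).
In Python, from rig import * gives the robot as it stands.
- The arm moves only by the shell command python3 -m jog 'ROWS' [FORCE]. ROWS is JSON, a list of rows, each an object of numbers: "x", "y", "z": the shift along the tool's x, y, z in cm; "spin": the turn about the tool's z in rad; "grip": the closure, from 0 (fully open) to 1 (shut). In form: [{"x": .., "y": .., "z": .., "spin": .., "grip": ..}, ...]. A call has 1 to 20 rows; each row shifts and turns the commanded pose from where the row before left it, along the tool's axes as they then stand; what a row does not reach is not made up. A row lasts 1/12 s, in which the tool goes at most 41.7 mm and 7.16 degrees, less where a joint would pass 70% of its speed; a pose out of reach is approached as far as the arm can. A call with a gripper value outside its range is refused whole. The fingers move at their own pace and stop on an object; FORCE is the grip in N (left out, the last holds). Time passes only in rows, so rows that do not move let the fingers close. It gives the time, the measured TCP pose, the force, the opening and the grip force at its end, in the units of the state.
- sense(): the state, without advancing time (a new reading comes with each control period).
- grab_frame(name): name is "side" or "top"; returns a dict with "pixels" (420x560x3 uint8, blue, green, red), "camera_matrix" (3x3 intrinsics, pixels), "k1" (the pictures are not rectified: a ray, as slopes to the right and down, at radius r is drawn at 1 + k1 r^2 times it, then the intrinsics apply), "rvec" (rotation vector, rad) and "tvec" (3), from world to camera coordinates, as OpenCV has them. Camera axes: x right, y down, z forward; pixel columns grow to the right and rows downward; lengths in mm; the calibration is good to about 2 mm. A picture is of the moment at which its call begins. There is no depth.
- sign_off(): hands the job in; it is judged then, once.
The state is a dict: "clock": time; "qpos": joint angles; "qvel": joint speeds; "joint_efforts": joint torques, N m; "eef_pos": TCP position; "tcp_rot": TCP orientation; "contact_force": force on the tool from outside, world axes, zero at the start; "wrist_torque": the same for the moment, N m; "opening": opening from 0.0 (shut) to 1.0 (fully open); "grasp_force": force on a finger pad.
Only numpy, scipy, OpenCV 4.12 (cv2) and the standard library are available. Lean on these libraries where they do the work, as an engineer would, in place of code of your own. Each camera call takes 0.05 s, during which the arm holds its last target. There are 200 camera calls.

## Working session

There is one attempt and no reset: what is moved stays moved. The work goes in short steps, Python scripts to look and compute and a shell command to move; the robot and the scene stay as the last step left them, time stands still between calls to the robot, and variables do not carry over. Pictures are saved under pics/ and viewed, at most 10 in all, crops included, and the job is handed in when it is done.

```bash
mkdir -p pics; ls
python3 - <<'E'
from rig import *
import cv2
print(sense())
for n in("top","side"):
    f=grab_frame(n); cv2.imwrite(f"pics/{n}0.png",f["pixels"]); print(n,{k:v for k,v in f.items() if k!="pixels"})
E
```

```text
pics
{'clock': 0.0, 'qpos': array([-1.20139612e+00,  3.53680838e-01,  1.63413618e+00,  3.29923798e-06,
        1.15519049e+00, -2.35430302e-03]), 'qvel': array([-0.0008716 ,  0.00057282, -0.00144786,  0.00047734,  0.00202407,
       -0.00012313]), 'joint_efforts': array([ 1.86070676e-03, -6.05248189e+01, -3.42070127e+01,  4.78273591e-05,
        9.35248390e-03,  7.18245985e-06]), 'eef_pos': array([ 226.88729148, -581.85230999,  230.54038817]), 'tcp_rot': array([-3.14017782e+00, -6.34746302e-06,  3.71753174e-01]), 'contact_force': array([-0.3511302 , -0.13010196,  0.61651293]), 'wrist_torque': array([-0.04417901, -0.06027803,  0.0466179 ]), 'grasp_force': 0.0, 'opening': 1.0002312873876786}
top {'camera_matrix': array([[490.03814186,   0.        , 275.73332191],
       [  0.        , 490.03814186, 214.88872998],
       [  0.        ,   0.        ,   1.        ]]), 'k1': -0.11465251854488356, 'rvec': array([ 2.18106562, -2.14716879,  0.13318472]), 'tvec': array([  41.85100791,  540.06996122, 1350.42906089])}
side {'camera_matrix': array([[513.14658056,   0.        , 285.46892717],
       [  0.        , 513.14658056, 213.21528351],
       [  0.        ,   0.        ,   1.        ]]), 'k1': 0.004156136310071761, 'rvec': array([ 2.09558853, -0.17749345,  0.07199104]), 'tvec': array([-546.6517184 ,  138.56946885, 1018.54024894])}
```

View pics/top0.png

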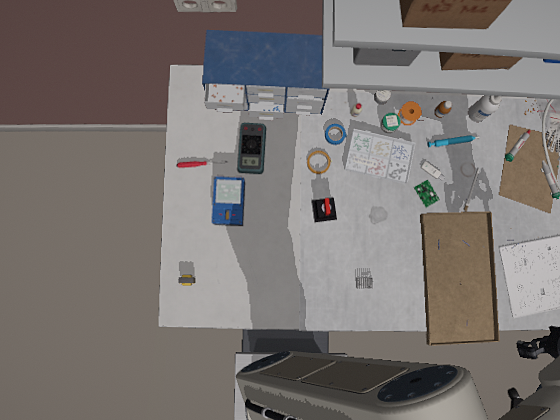

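View pics/side0.png

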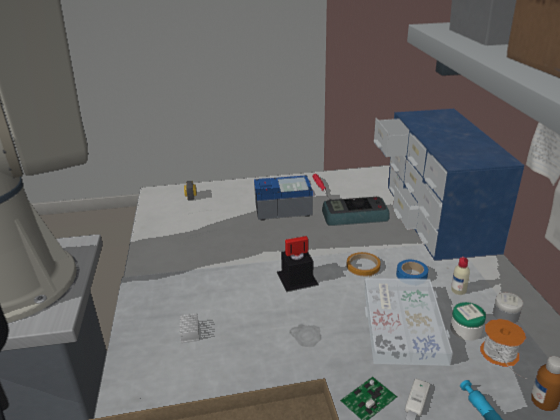

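The top view shows the stand with the red key at about (324,209). The fixture is at (228,200), with its window on the far side and the slot at about (228,215). I'll write the helpers and enlarge these areas.

```bash
cat > h.py <<'E'
from rig import *
import cv2, numpy as np
def ray(f,uv):
    K=f["camera_matrix"];d=np.array([f["k1"],0,0,0.])
    p=cv2.undistortPoints(np.array(uv,float).reshape(-1,1,2),K,d).reshape(-1,2)
    R=cv2.Rodrigues(f["rvec"])[0]
    return -R.T@f["tvec"], np.c_[p,np.ones(len(p))]@R
def onz(f,uv,z):
    c,d=ray(f,uv); return c+d*((z-c[2])/d[:,2])[:,None]
def proj(f,P):
    return cv2.projectPoints(np.array(P,float).reshape(-1,1,3),f["rvec"],f["tvec"],f["camera_matrix"],np.array([f["k1"],0,0,0.]))[0].reshape(-1,2)
def mask(f,lo,hi,roi):
    h=cv2.cvtColor(f["pixels"],cv2.COLOR_BGR2HSV);m=cv2.inRange(h,np.array(lo),np.array(hi))
    if lo[0]==0: m|=cv2.inRange(h,np.array((170,)+tuple(lo[1:])),np.array((180,)+tuple(hi[1:])))
    o=np.zeros_like(m);a,b,c,d=roi;o[b:d,a:c]=m[b:d,a:c];return o
def big(m):
    c=max(cv2.findContours(m,0,1)[0],key=cv2.contourArea);return c
E
python3 - <<'E'
from h import *
f=grab_frame("top");g=grab_frame("side")
a=cv2.resize(f["pixels"][170:230,205:345],None,fx=5.6,fy=5.6,interpolation=cv2.INTER_CUBIC)
b=cv2.resize(g["pixels"][170:295,245:325],None,fx=2.6,fy=2.6,interpolation=cv2.INTER_CUBIC)[:,:]
c=np.zeros((600,784,3),np.uint8);c[:336]=a[:336,:784]
c2=cv2.resize(g["pixels"][170:230,245:325],None,fx=4,fy=4,interpolation=cv2.INTER_CUBIC);c[340:580,:320]=c2
c3=cv2.resize(g["pixels"][230:295,265:330],None,fx=4,fy=4,interpolation=cv2.INTER_CUBIC);c[338:598,340:600]=c3
cv2.imwrite("pics/z.png",c)
# fixture lid blue, top view
m=mask(f,(95,120,50),(125,255,255),(205,170,250,230));ct=big(m);r=cv2.minAreaRect(ct);bx=cv2.boxPoints(r)
print("lid px",bx); P=onz(f,bx,70)[:,:2]; print(P,P.mean(0))
m=mask(f,(0,120,80),(8,255,255),(310,190,340,225));ct=big(m);r=cv2.minAreaRect(ct);bx=cv2.boxPoints(r)
print("grip px",bx);P=onz(f,bx,95)[:,:2]; print(P,P.mean(0))
m=mask(g,(0,120,80),(8,255,255),(275,230,320,265));ct=big(m);print("grip side",cv2.boxPoints(cv2.minAreaRect(ct)),cv2.boundingRect(ct))
h=cv2.cvtColor(f["pixels"],cv2.COLOR_BGR2HSV)
m=mask(f,(0,0,0),(180,255,70),(305,190,345,228));ct=big(m);bx=cv2.boxPoints(cv2.minAreaRect(ct));P=onz(f,bx,56)[:,:2];print("stand",bx,P,P.mean(0))
E
```

```text
lid px [[211.67197 222.88916]
 [213.88916 176.32806]
 [244.15387 177.76923]
 [241.93668 224.33032]]
[[509.94503679 225.56477079]
 [639.61699007 223.47633834]
 [636.81043182 139.45547785]
 [507.34109892 142.52383693]] [573.4283894  182.75510598]
grip px [[322.90768 198.26157]
 [328.3231  197.58466]
 [330.33847 213.70773]
 [324.92307 214.38464]]
[[579.21807801 -76.25627702]
 [581.32243457 -90.9480072 ]
 [537.46023045 -96.49916656]
 [535.38651199 -81.8614962 ]] [558.34681376 -86.39123675]
grip side [[285. 236.]
 [307. 236.]
 [307. 255.]
 [285. 255.]] (285, 236, 23, 20)
stand [[311.50766 200.06155]
 [333.41537 197.32309]
 [336.12308 218.98462]
 [314.21536 221.72308]] [[ 579.597102    -48.46403566]
 [ 588.35297416 -109.62195217]
 [ 527.71759226 -117.23227785]
 [ 519.12789394  -56.37255693]] [553.69889059 -82.92270565]
```

View pics/z.png

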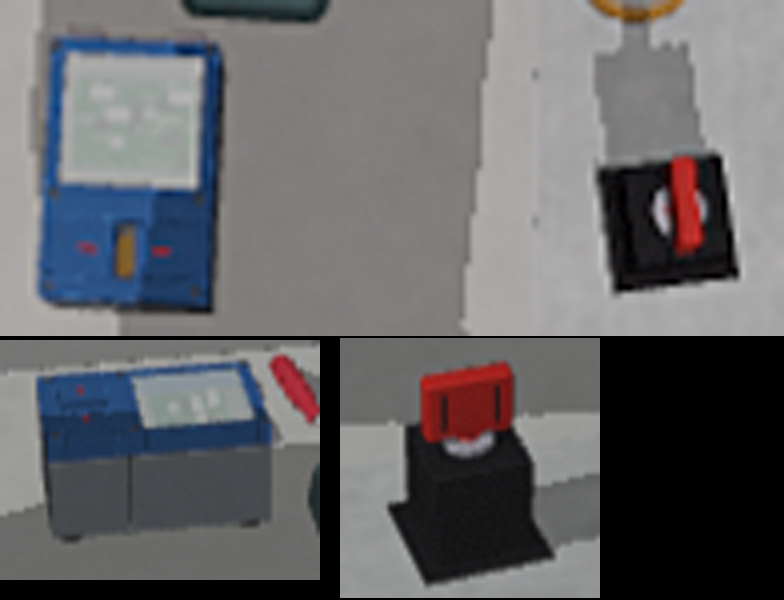

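The crops show the red grip over the stand, lying a few degrees off world x. The slot is in the near half of the lid, at about (227,215) in the top image, with a red mark on either side. Next I'll triangulate the grip and work out the approach.

Run:
```python
from h import *
f=grab_frame("top");g=grab_frame("side")
print("cams",ray(f,[[0,0]])[0],ray(g,[[0,0]])[0])
m=mask(g,(0,120,80),(8,255,255),(275,230,320,265));M=cv2.moments(big(m));us=(M["m10"]/M["m00"],M["m01"]/M["m00"])
def tri(a,b):
    c1,d1=ray(f,[a]);c2,d2=ray(g,[b]);d1=d1[0]/np.linalg.norm(d1);d2=d2[0]/np.linalg.norm(d2)
    t=np.linalg.lstsq(np.c_[d1,-d2],c2-c1,rcond=None)[0];p,q=c1+d1*t[0],c2+d2*t[1];return (p+q)/2,np.linalg.norm(p-q)
m=mask(f,(0,120,80),(8,255,255),(310,190,340,225));M=cv2.moments(big(m));ut=(M["m10"]/M["m00"],M["m01"]/M["m00"])
print("grip tri",tri(ut,us),us,ut)
# red marks top
m=mask(f,(0,90,60),(12,255,255),(208,205,248,222));n,l,s,c=cv2.connectedComponentsWithStats(m);print("marks top",s[1:,4],c[1:],onz(f,c[1:],70))
m=mask(g,(0,90,60),(12,255,255),(250,175,285,200));n,l,s,c=cv2.connectedComponentsWithStats(m);print("marks side",s[1:,4],c[1:],onz(g,c[1:],70))
s=sense();y=s["tcp_rot"][2];tx=np.array([np.cos(y),np.sin(y)]);ty=np.array([np.sin(y),-np.cos(y)])
d=np.array([558,-86.5])-s["eef_pos"][:2];print("tool shift",d@tx,d@ty)
```

```text
cams [ 378.39833342   57.65153481 1403.77231778] [ 426.97737234 -885.29386094  624.01838188]
grip tri (array([560.74290605, -89.6303962 ,  77.77254962]), np.float64(1.0625084325640544)) (296.0, 245.69325735992402) (327.09615384615387, 206.16025641025638)
marks top [2] [[233.5 214. ]] [[535.41031405 166.32729618  70.        ]]
marks side [1] [[266. 189.]] [[535.49153485 165.40324255  70.        ]]
tool shift 488.4475009421369 -341.5150988444746
```

```bash
R='{"x":2.44,"y":-1.7,"z":0.1}'
python3 -m jog '[{"x":2.44,"y":-1.7,"spin":0},{"x":2.44,"y":-1.7},{"x":2.44,"y":-1.7},{"x":2.44,"y":-1.7},{"x":2.44,"y":-1.7},{"x":2.44,"y":-1.7},{"x":2.44,"y":-1.7},{"x":2.44,"y":-1.7},{"x":2.44,"y":-1.7},{"x":2.44,"y":-1.7},{"x":2.44,"y":-1.7},{"x":2.44,"y":-1.7},{"x":2.44,"y":-1.7},{"x":2.44,"y":-1.7},{"x":2.44,"y":-1.7},{"x":2.44,"y":-1.7},{"x":2.44,"y":-1.7},{"x":2.44,"y":-1.7},{"x":2.44,"y":-1.7},{"x":2.44,"y":-1.7}]'
python3 -m jog '[{"spin":-0.12},{"spin":-0.12},{"spin":-0.12},{"spin":-0.12},{"spin":-0.12},{"spin":-0.12},{"spin":-0.12},{"spin":-0.12},{"spin":-0.12},{"spin":-0.12},{"spin":-0.12},{"spin":-0.12},{"spin":-0.12},{"spin":-0.12},{"spin":-0.12},{"spin":-0.12},{"spin":-0.12},{"spin":-0.12},{"spin":-0.12},{"spin":-0.12}]'
python3 -m jog '[{"spin":-0.12},{"spin":-0.12},{"spin":-0.12},{"spin":-0.12},{"spin":-0.017},{"z":0},{"z":0}]'
python3 -c "
from h import *
print(sense()['qpos']);cv2.imwrite('pics/s1.png',grab_frame('side')['pixels'])"
```

```text
[-1.20137854e+00  3.53242314e-01  1.63365309e+00 -1.59472169e-05
  1.15522233e+00 -2.38825586e-03]schema error: expected keys x, y, z, spin, grip
schema error: expected keys x, y, z, spin, grip
schema error: expected keys x, y, z, spin, grip
```

View pics/s1.png

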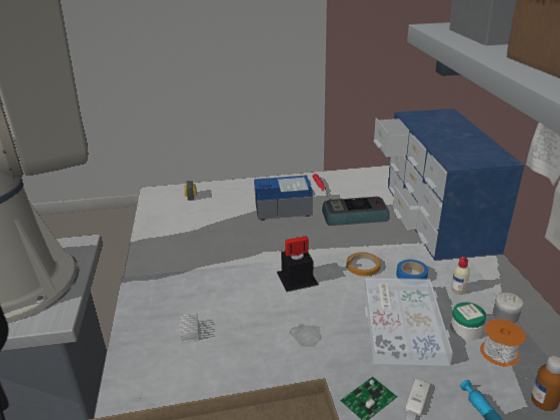

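The arm didn't move, so the picture is unchanged: a row must give all five keys. I'll resend the moves with full rows.

```bash
python3 -m jog '[{"x":3,"y":-2.1,"z":0,"spin":0,"grip":0},{"x":3,"y":-2.1,"z":0,"spin":0,"grip":0},{"x":3,"y":-2.1,"z":0,"spin":0,"grip":0},{"x":3,"y":-2.1,"z":0,"spin":0,"grip":0},{"x":3,"y":-2.1,"z":0,"spin":0,"grip":0},{"x":3,"y":-2.1,"z":0,"spin":0,"grip":0},{"x":3,"y":-2.1,"z":0,"spin":0,"grip":0},{"x":3,"y":-2.1,"z":0,"spin":0,"grip":0},{"x":3,"y":-2.1,"z":0,"spin":0,"grip":0},{"x":3,"y":-2.1,"z":0,"spin":0,"grip":0},{"x":3,"y":-2.1,"z":0,"spin":0,"grip":0},{"x":3,"y":-2.1,"z":0,"spin":0,"grip":0},{"x":3,"y":-2.1,"z":0,"spin":0,"grip":0},{"x":3,"y":-2.1,"z":0,"spin":0,"grip":0},{"x":3,"y":-2.1,"z":0,"spin":0,"grip":0},{"x":3,"y":-2.1,"z":0,"spin":0,"grip":0},{"x":0.84,"y":-0.4,"z":0,"spin":0,"grip":0},{"x":0,"y":0,"z":0,"spin":0,"grip":0}]'
python3 -m jog '[{"x":0,"y":0,"z":0,"spin":-0.12,"grip":0},{"x":0,"y":0,"z":0,"spin":-0.12,"grip":0},{"x":0,"y":0,"z":0,"spin":-0.12,"grip":0},{"x":0,"y":0,"z":0,"spin":-0.12,"grip":0},{"x":0,"y":0,"z":0,"spin":-0.12,"grip":0},{"x":0,"y":0,"z":0,"spin":-0.12,"grip":0},{"x":0,"y":0,"z":0,"spin":-0.12,"grip":0},{"x":0,"y":0,"z":0,"spin":-0.12,"grip":0},{"x":0,"y":0,"z":0,"spin":-0.12,"grip":0},{"x":0,"y":0,"z":0,"spin":-0.12,"grip":0},{"x":0,"y":0,"z":0,"spin":-0.12,"grip":0},{"x":0,"y":0,"z":0,"spin":-0.12,"grip":0},{"x":0,"y":0,"z":0,"spin":-0.12,"grip":0},{"x":0,"y":0,"z":0,"spin":-0.12,"grip":0},{"x":0,"y":0,"z":0,"spin":-0.12,"grip":0},{"x":0,"y":0,"z":0,"spin":-0.12,"grip":0},{"x":0,"y":0,"z":0,"spin":-0.12,"grip":0},{"x":0,"y":0,"z":0,"spin":-0.12,"grip":0},{"x":0,"y":0,"z":0,"spin":-0.12,"grip":0},{"x":0,"y":0,"z":0,"spin":-0.12,"grip":0}]'
python3 -m jog '[{"x":0,"y":0,"z":0,"spin":-0.12,"grip":0},{"x":0,"y":0,"z":0,"spin":-0.12,"grip":0},{"x":0,"y":0,"z":0,"spin":-0.12,"grip":0},{"x":0,"y":0,"z":0,"spin":-0.12,"grip":0},{"x":0,"y":0,"z":0,"spin":-0.017,"grip":0},{"x":0,"y":0,"z":0,"spin":0,"grip":0}]'
python3 -c "
from h import *
print(sense()['qpos'])"
```

```text
clock: 1.85
eef_pos: [560.0, -86.1, 231.2]
tcp_rot: [-3.142, -0.001, 0.375]
contact_force: [-0.2, -0.1, 0.4]
opening: 1.0
grasp_force: 0.0
clock: 3.52
eef_pos: [557.7, -89.5, 231.3]
tcp_rot: [-3.141, -0.0, 2.777]
contact_force: [-0.9, 0.4, 0.0]
opening: 1.001
grasp_force: 0.0
clock: 4.02
eef_pos: [557.9, -89.1, 231.3]
tcp_rot: [-3.141, -0.0, -3.017]
contact_force: [-0.0, -0.1, 0.3]
opening: 1.002
grasp_force: 0.0
[-1.60855933e-01  2.60440635e-01  1.76341478e+00 -3.27004724e-04
  1.11802391e+00 -1.85564245e+00]
```

```bash
python3 -m jog '[{"x":0,"y":0,"z":2.7,"spin":0,"grip":0},{"x":0,"y":0,"z":2.7,"spin":0,"grip":0},{"x":0,"y":0,"z":2.7,"spin":0,"grip":0},{"x":0,"y":0,"z":2.7,"spin":0,"grip":0.3},{"x":0,"y":0,"z":2.7,"spin":0,"grip":0.4},{"x":0,"y":0,"z":2.7,"spin":0,"grip":0.5},{"x":0,"y":0,"z":0.4,"spin":0,"grip":0.6},{"x":0,"y":0,"z":0,"spin":0,"grip":0.6},{"x":0,"y":0,"z":0,"spin":0,"grip":0.6}]' 60
python3 -m jog '[{"x":0,"y":0,"z":0,"spin":0,"grip":1},{"x":0,"y":0,"z":0,"spin":0,"grip":1},{"x":0,"y":0,"z":0,"spin":0,"grip":1},{"x":0,"y":0,"z":0,"spin":0,"grip":1},{"x":0,"y":0,"z":0,"spin":0,"grip":1},{"x":0,"y":0,"z":0,"spin":0,"grip":1}]' 100
```

```text
clock: 4.77
eef_pos: [559.0, -88.5, 66.1]
tcp_rot: [-3.141, 0.0, -3.016]
contact_force: [0.4, 0.6, 0.0]
opening: 0.402
grasp_force: 0.0
clock: 5.27
eef_pos: [559.8, -88.4, 67.3]
tcp_rot: [-3.141, 0.003, -3.015]
contact_force: [-0.2, -0.7, 5.3]
opening: 0.125
grasp_force: 97.5
```

```bash
python3 -m jog '[{"x":0,"y":0,"z":-1,"spin":0,"grip":1},{"x":0,"y":0,"z":-1.5,"spin":0,"grip":1},{"x":0,"y":0,"z":-2.5,"spin":0,"grip":1},{"x":0,"y":0,"z":-2.5,"spin":0,"grip":1},{"x":0,"y":0,"z":-2.5,"spin":0,"grip":1},{"x":0,"y":0,"z":0,"spin":0.07,"grip":1},{"x":0,"y":0,"z":0,"spin":0.077,"grip":1},{"x":0,"y":0,"z":0,"spin":0,"grip":1}]'
python3 -m jog '[{"x":0.4,"y":2,"z":0,"spin":0,"grip":1},{"x":0.4,"y":3.5,"z":0,"spin":0,"grip":1},{"x":0.4,"y":3.6,"z":0,"spin":0,"grip":1},{"x":0.4,"y":3.6,"z":0,"spin":0,"grip":1},{"x":0.4,"y":3.6,"z":0,"spin":0,"grip":1},{"x":0.4,"y":3.6,"z":0,"spin":0,"grip":1},{"x":0.4,"y":3.6,"z":0,"spin":0,"grip":1},{"x":0.4,"y":2.6,"z":0,"spin":0,"grip":1},{"x":0,"y":1,"z":0,"spin":0,"grip":1},{"x":0,"y":0,"z":0,"spin":0,"grip":1},{"x":0,"y":0,"z":0,"spin":0,"grip":1},{"x":0,"y":0,"z":0,"spin":0,"grip":1},{"x":0,"y":0,"z":0,"spin":0,"grip":1}]'
python3 - <<'E'
from h import *
f=grab_frame("top");g=grab_frame("side")
a=cv2.resize(f["pixels"][165:240,190:270],None,fx=5,fy=5,interpolation=cv2.INTER_CUBIC)
b=cv2.resize(g["pixels"][110:225,235:325],None,fx=4,fy=4,interpolation=cv2.INTER_CUBIC)
c=np.zeros((460,760,3),np.uint8);c[:375,:400]=a;c[:,400:]=b;cv2.imwrite("pics/z2.png",c)
E
```

```text
clock: 5.93
eef_pos: [559.0, -88.1, 167.2]
tcp_rot: [-3.141, 0.002, 3.118]
contact_force: [0.4, 0.4, -2.0]
opening: 0.119
grasp_force: 97.6
clock: 7.02
eef_pos: [532.1, 182.1, 165.3]
tcp_rot: [-3.141, -0.0, 3.121]
contact_force: [0.3, 0.7, -0.8]
opening: 0.122
grasp_force: 97.9
```

View pics/z2.png

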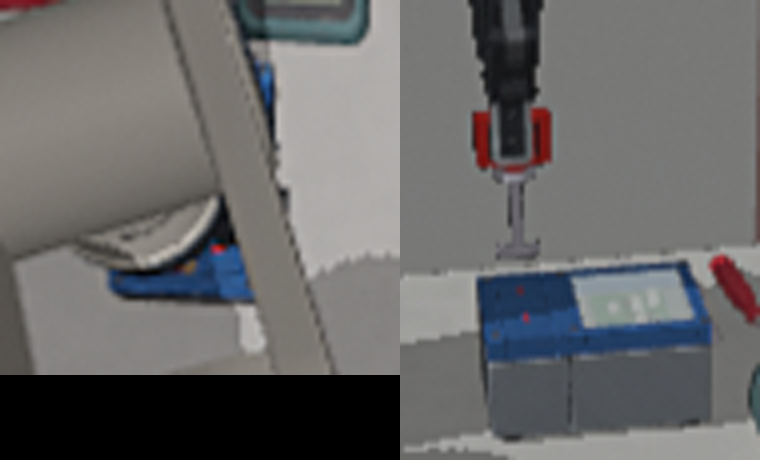

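The top view of the slot is blocked by the arm. In the side view the key hangs upright and level, with its crossbar at about (264,172) and the lid's marks at (265,182) and (266.5,189). I'll make subpixel measurements of the marks and the held key.

Run:
```python
from h import *
f=grab_frame("top");g=grab_frame("side");s=sense();e=s["eef_pos"];print(e,s["tcp_rot"])
T=cv2.imread("pics/top0.png").astype(float);S=cv2.imread("pics/side0.png").astype(float)
def cen(I,roi,th=0.35):
    a,b,c,d=roi;p=I[b:d,a:c];w=p[...,2]-p[...,0:2].mean(-1);w=w-np.median(w);w[w<th*w.max()]=0
    y,x=np.mgrid[b:d,a:c];return [(w*x).sum()/w.sum(),(w*y).sum()/w.sum()]
mt=[cen(T,(217,210,224,219)),cen(T,(230,210,238,219))];ms=[cen(S,(261,179,269,186)),cen(S,(262,186,271,193))]
print("marks top",mt,onz(f,mt,70),"\nside",ms,onz(g,ms,70))
p=T[205:225,222:233];w=p[...,2]+p[...,1]-p[...,0]*2;w[w<60]=0;y,x=np.mgrid[205:225,222:233]
print("slot px",(w*x).sum()/w.sum(),(w*y).sum()/w.sum());print((w>0).astype(int))
# held key in side: plane y=e[1]
def ony(uv,Y):
    c,d=ray(g,uv);return c+d*((Y-c[1])/d[:,1])[:,None]
I=g["pixels"].astype(float)
red=I[...,2]-I[...,:2].mean(-1)
for r in range(138,151,2):
    row=red[r,248:280];h=max(row)/2;i=np.where(row>h)[0]
    l=i[0]-(row[i[0]]-h)/(row[i[0]]-row[i[0]-1]);q=i[-1]+(row[i[-1]]-h)/(row[i[-1]]-row[i[-1]+1])
    P=ony([[248+l,r],[248+q,r]],e[1]-6);print(r,248+l,248+q,P[:,[0,2]].round(1).tolist(),"mid",P[:,0].mean().round(2))
gr=I.mean(-1);print("bar rows");print(gr[156:176,252:276].astype(int))
```

```text
[532.09928749 182.63903315 165.30198919] [-3.14154027e+00 -4.72690548e-05  3.12071589e+00]
marks top [[np.float64(220.12579185520363), np.float64(213.710407239819)], [np.float64(233.08953974895397), np.float64(214.4050209205021)]] [[535.62032353 203.08007314  70.        ]
 [534.27435394 167.42537771  70.        ]] 
side [[np.float64(264.557880055788), np.float64(182.09483960948396)], [np.float64(266.0), np.float64(189.35256410256412)]] [[536.48900713 201.11405798  70.        ]
 [535.27417108 163.66133868  70.        ]]
slot px 226.89885664028145 215.0206684256816
[[0 0 0 0 0 0 0 0 0 0 0]
 [0 0 0 0 0 0 0 0 0 0 0]
 [0 0 0 0 0 0 0 0 0 0 0]
 [0 0 0 0 0 0 0 0 0 0 0]
 [0 0 0 0 0 0 0 0 0 0 0]
 [0 0 0 0 0 0 0 0 0 0 0]
 [0 0 0 0 0 0 0 0 0 0 0]
 [0 0 0 0 1 1 1 0 0 0 0]
 [0 0 0 0 1 1 1 0 0 0 0]
 [0 0 0 0 1 1 1 0 0 0 0]
 [0 0 0 0 1 1 1 0 0 0 0]
 [0 0 0 0 1 1 1 0 0 0 0]
 [0 0 0 0 1 1 1 0 0 0 0]
 [0 0 0 0 1 1 0 0 0 0 0]
 [0 0 0 0 0 0 0 0 0 0 0]
 [0 0 0 0 0 0 0 0 0 0 0]
 [0 0 0 0 0 0 0 0 0 0 0]
 [0 0 0 0 0 0 0 0 0 0 0]
 [0 0 0 0 0 0 0 0 0 0 0]
 [0 0 0 0 0 0 0 0 0 0 0]]
138 252.9625 271.895833333333
[... 1875 characters left out ...]
19 120 119 120 120 121 120 121 121 120 100 104  98 122 121 106 104
  121 121 119 119 121 119]
 [120 120 121 118 119 120 120 111 113 115 111  98 104  98 110 111  70  72
  119 121 120 120 119 120]
 [119 120 120 119 120 120 119  99  97  97  94  97 104 102  89  97  92 104
  122 120 120 120 120 119]
 [120 120 120 120 120 120 122 119 103 106 105 103 105 111 102 102 101  94
  120 120 119 119 120 119]
 [120 120 120 120 120 121 118  92  97 110 100  93  94  93  90  90 106  88
  117 120 118 118 120 119]
 [119 119 120 120 120 121 116  82  98 100  98  86  82  82  75  79 118 118
  121 119 118 118 119 120]
 [120 119 119 118 120 119 120 118 120 120 120 120 120 120 110 109 120 122
  139 135 133 134 134 135]]
```

```bash
python3 -m jog '[{"x":-0.18,"y":0.21,"z":0.8,"spin":0.006,"grip":1},{"x":0,"y":0,"z":0.8,"spin":0,"grip":1},{"x":0,"y":0,"z":0.8,"spin":0,"grip":1},{"x":0,"y":0,"z":0,"spin":0,"grip":1},{"x":0,"y":0,"z":0,"spin":0,"grip":1},{"x":0,"y":0,"z":0,"spin":0,"grip":1}]'
python3 - <<'E'
from h import *
g=grab_frame("side");s=sense();e=s["eef_pos"];print(e,s["contact_force"])
b=cv2.resize(g["pixels"][150:205,240:300],None,fx=10,fy=10,interpolation=cv2.INTER_CUBIC);cv2.imwrite("pics/z3.png",b)
kz=e[2]-63.3
P=[[e[0]+dx+2,e[1]+dy,kz+z] for z in(0,8) for dy in (0,) for dx in(-13,13)]
print("pred bar px",proj(g,P).round(1).tolist(),"slot pred",proj(g,[[535.9,184.5,70],[521.7,184.9,70],[550.1,184.1,70]]).round(1).tolist())
E
```

```text
clock: 7.72
eef_pos: [533.7, 185.6, 141.1]
tcp_rot: [-3.141, -0.0, 3.116]
contact_force: [0.1, -0.3, -1.0]
opening: 0.119
grasp_force: 97.8
[533.86009145 185.63934967 141.33948569] [-0.36549014 -0.55952006 -0.89087294]
pred bar px [[259.4, 182.5], [270.4, 181.5], [259.3, 179.4], [270.3, 178.5]] slot pred [[265.2, 185.3], [259.1, 185.7], [271.2, 184.8]]
```

View pics/z3.png

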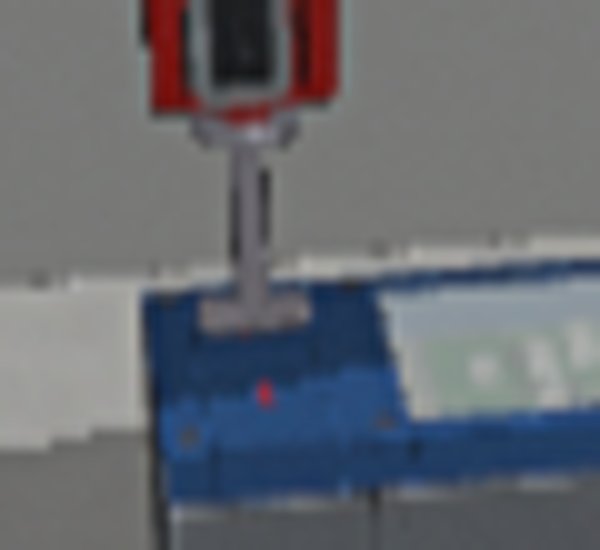

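The side view shows the crossbar spanning columns 259.5 to 270.5. Its centre at 265.0 matches the predicted slot centre of 265.2, and its height is as expected. I'll nudge y slightly and lower it by feel.

```bash
python3 -m jog '[{"x":0,"y":-0.08,"z":0.3,"spin":0,"grip":1},{"x":0,"y":0,"z":0.2,"spin":0,"grip":1},{"x":0,"y":0,"z":0.1,"spin":0,"grip":1},{"x":0,"y":0,"z":0.1,"spin":0,"grip":1},{"x":0,"y":0,"z":0,"spin":0,"grip":1},{"x":0,"y":0,"z":0,"spin":0,"grip":1}]'
python3 -m jog '[{"x":0,"y":0,"z":0.1,"spin":0,"grip":1},{"x":0,"y":0,"z":0.1,"spin":0,"grip":1},{"x":0,"y":0,"z":0,"spin":0,"grip":1}]'
```

```text
clock: 8.27
eef_pos: [533.8, 184.8, 134.3]
tcp_rot: [3.142, -0.0, 3.116]
contact_force: [-0.1, 0.1, -0.7]
opening: 0.119
grasp_force: 97.8
clock: 8.52
eef_pos: [533.7, 184.7, 132.1]
tcp_rot: [-3.142, -0.0, 3.116]
contact_force: [0.3, 0.2, -1.4]
opening: 0.123
grasp_force: 97.8
```

```bash
python3 -m jog '[{"x":0,"y":0,"z":0.1,"spin":0,"grip":1},{"x":0,"y":0,"z":0.1,"spin":0,"grip":1},{"x":0,"y":0,"z":0,"spin":0,"grip":1}]'
python3 -m jog '[{"x":0,"y":0,"z":0.1,"spin":0,"grip":1},{"x":0,"y":0,"z":0,"spin":0,"grip":1},{"x":0,"y":0,"z":0,"spin":0,"grip":1}]'
```

```text
clock: 8.77
eef_pos: [533.6, 184.7, 130.1]
tcp_rot: [-3.142, -0.0, 3.116]
contact_force: [-0.7, -0.5, -1.0]
opening: 0.123
grasp_force: 97.8
clock: 9.02
eef_pos: [533.7, 184.7, 129.2]
tcp_rot: [-3.142, -0.0, 3.116]
contact_force: [0.8, 0.4, -1.2]
opening: 0.12
grasp_force: 97.8
```

```bash
python3 -m jog '[{"x":0,"y":0,"z":0.1,"spin":0,"grip":1},{"x":0,"y":0,"z":0.1,"spin":0,"grip":1},{"x":0,"y":0,"z":0,"spin":0,"grip":1}]'
python3 -m jog '[{"x":0,"y":0,"z":0.1,"spin":0,"grip":1},{"x":0,"y":0,"z":0.1,"spin":0,"grip":1},{"x":0,"y":0,"z":0,"spin":0,"grip":1}]'
```

```text
clock: 9.27
eef_pos: [533.7, 184.7, 127.1]
tcp_rot: [-3.142, -0.0, 3.116]
contact_force: [-0.3, 0.3, -1.4]
opening: 0.119
grasp_force: 97.8
clock: 9.52
eef_pos: [533.7, 184.7, 125.1]
tcp_rot: [-3.141, -0.0, 3.116]
contact_force: [0.5, -0.8, -1.1]
opening: 0.121
grasp_force: 97.8
```

```bash
python3 -m jog '[{"x":0,"y":0,"z":0.1,"spin":0,"grip":1},{"x":0,"y":0,"z":0.1,"spin":0,"grip":1},{"x":0,"y":0,"z":0,"spin":0,"grip":1}]'
```

```text
clock: 9.77
eef_pos: [533.7, 184.7, 123.1]
tcp_rot: [-3.142, -0.0, 3.116]
contact_force: [-0.1, -0.4, -1.2]
opening: 0.125
grasp_force: 97.8
```

```bash
for i in 1; do python3 -m jog '[{"x":0,"y":0,"z":0.1,"spin":0,"grip":1},{"x":0,"y":0,"z":0.1,"spin":0,"grip":1},{"x":0,"y":0,"z":0,"spin":0,"grip":1}]' | sed -n '2p;4p'; done
python3 -m jog '[{"x":0,"y":0,"z":0.1,"spin":0,"grip":1},{"x":0,"y":0,"z":0.1,"spin":0,"grip":1},{"x":0,"y":0,"z":0,"spin":0,"grip":1}]' | sed -n '2p;4p'
```

```text
eef_pos: [533.7, 184.7, 121.1]
contact_force: [-0.3, -0.2, -1.6]
eef_pos: [533.6, 184.7, 119.1]
contact_force: [-0.4, -0.4, -1.0]
```

```bash
python3 -m jog '[{"x":0,"y":0,"z":0.1,"spin":0,"grip":1},{"x":0,"y":0,"z":0.1,"spin":0,"grip":1},{"x":0,"y":0,"z":0,"spin":0,"grip":1}]' | sed -n '2p;4p'
python3 -m jog '[{"x":0,"y":0,"z":0.1,"spin":0,"grip":1},{"x":0,"y":0,"z":0.1,"spin":0,"grip":1},{"x":0,"y":0,"z":0,"spin":0,"grip":1}]' | sed -n '2p;4p'
```

```text
eef_pos: [533.7, 184.7, 117.1]
contact_force: [0.3, -0.7, -1.9]
eef_pos: [533.7, 184.7, 115.1]
contact_force: [-0.4, 0.2, -1.0]
```

```bash
python3 -m jog '[{"x":0,"y":0,"z":0.1,"spin":0,"grip":1},{"x":0,"y":0,"z":0.1,"spin":0,"grip":1},{"x":0,"y":0,"z":0,"spin":0,"grip":1}]' | sed -n '2p;4p'
```

```text
eef_pos: [533.6, 184.7, 113.1]
contact_force: [-0.3, -0.4, -1.5]
```

```bash
python3 -m jog '[{"x":0,"y":0,"z":0.1,"spin":0,"grip":1},{"x":0,"y":0,"z":0.1,"spin":0,"grip":1},{"x":0,"y":0,"z":0,"spin":0,"grip":1}]' | sed -n '2p;4p'
```

```text
eef_pos: [533.6, 184.7, 111.1]
contact_force: [0.3, -0.2, -0.9]
```

```bash
python3 -m jog '[{"x":0,"y":0,"z":0.1,"spin":0,"grip":1},{"x":0,"y":0,"z":0.1,"spin":0,"grip":1},{"x":0,"y":0,"z":0,"spin":0,"grip":1}]' | sed -n '2p;4p'
```

```text
eef_pos: [533.7, 184.7, 109.1]
contact_force: [-0.2, 0.0, -0.8]
```

```bash
python3 -m jog '[{"x":0,"y":0,"z":0.1,"spin":0,"grip":1},{"x":0,"y":0,"z":0.1,"spin":0,"grip":1},{"x":0,"y":0,"z":0,"spin":0,"grip":1}]' | sed -n '2p;4p'
```

```text
eef_pos: [533.6, 184.7, 107.1]
contact_force: [-1.6, 0.7, -1.7]
```

```bash
python3 -m jog '[{"x":0,"y":0,"z":0.1,"spin":0,"grip":1},{"x":0,"y":0,"z":0,"spin":0,"grip":1},{"x":0,"y":0,"z":0,"spin":0,"grip":1}]' | sed -n '2p;4p'
```

```text
eef_pos: [533.8, 184.8, 106.4]
contact_force: [-0.0, 0.4, -0.5]
```

```bash
python3 -m jog '[{"x":0,"y":0,"z":0.1,"spin":0,"grip":1},{"x":0,"y":0,"z":0,"spin":0,"grip":1},{"x":0,"y":0,"z":0,"spin":0,"grip":1}]' | sed -n '2p;4p'
```

```text
eef_pos: [533.9, 184.8, 105.6]
contact_force: [-1.6, 0.9, 4.8]
```

```bash
python3 -m jog '[{"x":0,"y":0,"z":0.1,"spin":0,"grip":1},{"x":0,"y":0,"z":0,"spin":0,"grip":1},{"x":0,"y":0,"z":0,"spin":0,"grip":1}]' | sed -n '2p;4p'
```

```text
eef_pos: [534.1, 184.8, 105.0]
contact_force: [-1.9, -0.9, 9.2]
```

```bash
python3 -m jog '[{"x":0,"y":0,"z":0.1,"spin":0,"grip":1},{"x":0,"y":0,"z":0,"spin":0,"grip":1},{"x":0,"y":0,"z":0,"spin":0,"grip":1}]' | sed -n '2p;4p'
```

```text
eef_pos: [534.2, 184.9, 104.3]
contact_force: [-3.0, -0.6, 13.4]
```

```bash
python3 -m jog '[{"x":0.03,"y":0,"z":0.08,"spin":0,"grip":1},{"x":0,"y":0,"z":0.07,"spin":0,"grip":1},{"x":0,"y":0,"z":0,"spin":0,"grip":1},{"x":0,"y":0,"z":0,"spin":0,"grip":1}]' | sed -n '2,4p'
```

```text
eef_pos: [534.2, 184.9, 103.4]
tcp_rot: [3.141, 0.002, 3.116]
contact_force: [-2.8, -1.9, 18.6]
```

```bash
python3 -m jog '[{"x":0,"y":0,"z":0.1,"spin":0,"grip":1},{"x":0,"y":0,"z":0,"spin":0,"grip":1},{"x":0,"y":0,"z":0,"spin":0,"grip":1}]' | sed -n '2,4p'; python3 -c "
from rig import *
s=sense();print(s['contact_force'],s['wrist_torque'])"
```

```text
eef_pos: [534.3, 185.0, 102.8]
tcp_rot: [3.141, 0.002, 3.116]
contact_force: [-4.8, -2.0, 21.4]
[-4.7574329  -2.02196618 21.43569593] [-0.49054676  1.07124061 -0.0394164 ]
```

```bash
python3 -m jog '[{"x":0.06,"y":-0.03,"z":0.04,"spin":0,"grip":1},{"x":0,"y":0,"z":0.04,"spin":0,"grip":1},{"x":0,"y":0,"z":0,"spin":0,"grip":1},{"x":0,"y":0,"z":0,"spin":0,"grip":1}]' | sed -n '2,4p'
```

```text
eef_pos: [534.2, 184.9, 102.4]
tcp_rot: [3.141, 0.003, 3.116]
contact_force: [-4.8, -1.4, 23.9]
```

```bash
python3 -m jog '[{"x":0,"y":0,"z":0.01,"spin":0.05,"grip":1},{"x":0,"y":0,"z":0,"spin":0.05,"grip":1},{"x":0,"y":0,"z":0,"spin":0.05,"grip":1},{"x":0,"y":0,"z":0,"spin":0,"grip":1}]'; python3 -c "
from rig import *
s=sense();print(s['contact_force'],s['wrist_torque'])"
```

```text
clock: 14.02
eef_pos: [534.8, 185.2, 102.5]
tcp_rot: [3.139, 0.004, 2.963]
contact_force: [-3.3, -1.4, 23.9]
opening: 0.12
grasp_force: 101.6
[-3.34511376 -1.39797932 23.8504036 ] [-0.22984502  0.63011272 -0.03516796]
```

```bash
python3 -m jog '[{"x":0,"y":0,"z":0,"spin":0.08,"grip":1},{"x":0,"y":0,"z":0,"spin":0.08,"grip":1},{"x":0,"y":0,"z":0,"spin":0.08,"grip":1},{"x":0,"y":0,"z":0,"spin":0.08,"grip":1},{"x":0,"y":0,"z":0,"spin":0,"grip":1}]'; python3 -c "
from rig import *
s=sense();print(s['contact_force'],s['wrist_torque'])"
```

```text
clock: 14.43
eef_pos: [535.5, 185.4, 102.6]
tcp_rot: [3.137, 0.004, 2.641]
contact_force: [-1.1, -1.2, 22.3]
opening: 0.118
grasp_force: 101.4
[-1.0657533  -1.22248363 22.32112462] [-0.09890902  0.1623189  -0.02526204]
```

```bash
python3 -m jog '[{"x":0,"y":0,"z":0.03,"spin":0.08,"grip":1},{"x":0,"y":0,"z":0,"spin":0.08,"grip":1},{"x":0,"y":0,"z":0,"spin":0.08,"grip":1},{"x":0,"y":0,"z":0,"spin":0.08,"grip":1},{"x":0,"y":0,"z":0,"spin":0.08,"grip":1},{"x":0,"y":0,"z":0,"spin":0,"grip":1}]'; python3 -c "
from rig import *
s=sense();print(s['contact_force'],s['wrist_torque'])"
```

```text
clock: 14.93
eef_pos: [536.1, 185.5, 102.6]
tcp_rot: [3.135, 0.002, 2.241]
contact_force: [-0.5, -1.2, 23.5]
opening: 0.121
grasp_force: 101.5
[-0.49082588 -1.17651854 23.50888743] [-0.18448757 -0.02320714  0.00867021]
```

```bash
python3 -m jog '[{"x":0,"y":0,"z":0,"spin":0.08,"grip":1},{"x":0,"y":0,"z":0,"spin":0.08,"grip":1},{"x":0,"y":0,"z":0,"spin":0.08,"grip":1},{"x":0,"y":0,"z":0,"spin":0.08,"grip":1},{"x":0,"y":0,"z":0,"spin":0.08,"grip":1},{"x":0,"y":0,"z":0,"spin":0,"grip":1}]'; python3 -c "
from rig import *
s=sense();print(s['contact_force'],s['wrist_torque'])"
```

```text
clock: 15.43
eef_pos: [536.2, 185.5, 102.6]
tcp_rot: [3.134, -0.0, 1.841]
contact_force: [0.4, -0.2, 22.3]
opening: 0.123
grasp_force: 101.5
[ 0.42306512 -0.23581784 22.26922073] [-0.1690571  -0.13056496  0.01517062]
```

```bash
python3 -m jog '[{"x":0,"y":0,"z":0,"spin":0.07,"grip":1},{"x":0,"y":0,"z":0,"spin":0.07,"grip":1},{"x":0,"y":0,"z":0,"spin":0.07,"grip":1},{"x":0,"y":0,"z":0,"spin":0.07,"grip":1},{"x":0,"y":0,"z":0,"spin":0,"grip":1},{"x":0,"y":0,"z":0,"spin":0,"grip":1}]'; python3 -c "
from rig import *
s=sense();print(s['contact_force'],s['wrist_torque'])"
```

```text
clock: 15.93
eef_pos: [536.2, 185.5, 102.6]
tcp_rot: [3.134, -0.002, 1.565]
contact_force: [-0.5, -1.3, 22.1]
opening: 0.124
grasp_force: 101.5
[-0.45316718 -1.26104441 22.07002634] [-0.15750023 -0.16014965 -0.01210735]
```

```bash
python3 -m jog '[{"x":0,"y":0,"z":0,"spin":0.03,"grip":1},{"x":0,"y":0,"z":0,"spin":0.03,"grip":1},{"x":0,"y":0,"z":0,"spin":0,"grip":1}]'; python3 -c "
from rig import *
s=sense();print(s['contact_force'],s['wrist_torque'])"
```

```text
clock: 16.18
eef_pos: [536.3, 185.5, 102.6]
tcp_rot: [3.135, -0.003, 1.504]
contact_force: [0.3, -0.9, 22.4]
opening: 0.12
grasp_force: 101.4
[ 0.29503431 -0.88112516 22.43192383] [-0.20666471 -0.20936841 -0.00933181]
```

```bash
python3 -m jog '[{"x":0,"y":0,"z":0,"spin":0.03,"grip":1},{"x":0,"y":0,"z":0,"spin":0,"grip":1}]'|sed -n '3,4p'; python3 -c "
from rig import *
s=sense();print(s['wrist_torque'])"
```

```text
tcp_rot: [3.135, -0.003, 1.474]
contact_force: [-0.1, -0.2, 22.1]
[-0.22423669 -0.14119367 -0.03679178]
```

```bash
python3 -m jog '[{"x":0,"y":0,"z":0,"spin":0.025,"grip":1},{"x":0,"y":0,"z":0,"spin":0,"grip":1}]'|sed -n '3,4p'; python3 -c "
from rig import *
s=sense();print(s['wrist_torque'])"
```

```text
tcp_rot: [3.135, -0.003, 1.45]
contact_force: [0.7, -1.3, 23.0]
[-0.19001893 -0.14502766  0.01141202]
```

```bash
python3 -m jog '[{"x":0,"y":0,"z":0,"spin":0.025,"grip":1},{"x":0,"y":0,"z":0,"spin":0,"grip":1}]'|sed -n '3,4p'; python3 -c "
from rig import *
s=sense();print(s['wrist_torque'])"
```

```text
tcp_rot: [3.135, -0.003, 1.425]
contact_force: [0.5, -0.6, 22.7]
[-0.10558585 -0.07146504  0.05487078]
```

```bash
python3 -m jog '[{"x":0,"y":0,"z":0,"spin":0.025,"grip":1},{"x":0,"y":0,"z":0,"spin":0,"grip":1}]'|sed -n '3,4p'; python3 -c "
from rig import *
import cv2
s=sense();print(s['wrist_torque']);g=grab_frame('side');cv2.imwrite('pics/z4.png',cv2.resize(g['pixels'][140:205,230:310],None,fx=8,fy=8,interpolation=2))"
```

```text
tcp_rot: [3.135, -0.003, 1.4]
contact_force: [-0.4, 0.1, 23.4]
[-0.13323431  0.02650357  0.03420707]
```

View pics/z4.png

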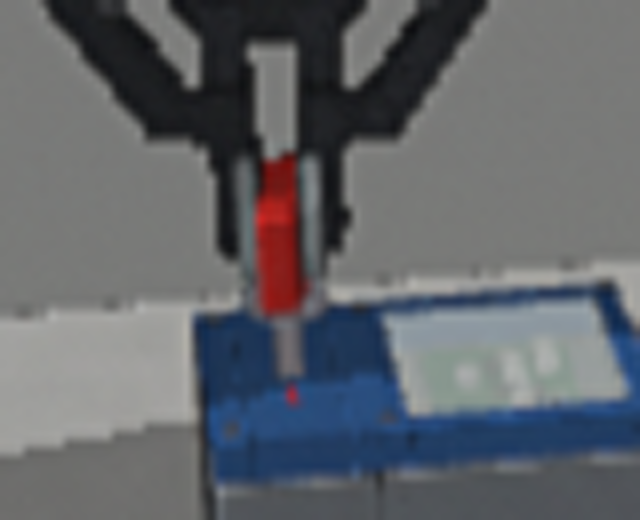

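The picture shows the grip edge-on, in line with the near red mark, so the key has turned with the gripper to about 98 degrees. I'll ease back a little and let the spring lift it.

```bash
python3 -m jog '[{"x":0,"y":0,"z":0,"spin":-0.035,"grip":1},{"x":0,"y":0,"z":0,"spin":-0.035,"grip":1},{"x":0,"y":0,"z":-0.1,"spin":0,"grip":1},{"x":0,"y":0,"z":-0.1,"spin":0,"grip":1},{"x":0,"y":0,"z":0,"spin":0,"grip":1}]'|sed -n '2,4p'
python3 -m jog '[{"x":0,"y":0,"z":-0.1,"spin":0,"grip":1},{"x":0,"y":0,"z":-0.05,"spin":0,"grip":1},{"x":0,"y":0,"z":0,"spin":0,"grip":1}]'|sed -n '2,4p'
```

```text
eef_pos: [535.9, 185.5, 104.0]
tcp_rot: [3.135, -0.003, 1.471]
contact_force: [1.9, 0.6, 13.6]
eef_pos: [535.8, 185.4, 104.9]
tcp_rot: [3.136, -0.003, 1.471]
contact_force: [3.7, 1.4, 9.5]
```

```bash
python3 -m jog '[{"x":0,"y":0,"z":-0.05,"spin":0,"grip":1},{"x":0,"y":0,"z":0,"spin":0,"grip":1},{"x":0,"y":0,"z":0,"spin":0,"grip":1}]'|sed -n '2,4p'
```

```text
eef_pos: [535.7, 185.4, 105.2]
tcp_rot: [3.136, -0.003, 1.471]
contact_force: [3.4, 0.9, 7.3]
```

```bash
python3 -m jog '[{"x":-0.04,"y":0,"z":-0.1,"spin":0,"grip":1},{"x":0,"y":0,"z":0,"spin":0,"grip":1},{"x":0,"y":0,"z":0,"spin":0,"grip":1}]'|sed -n '2,4p'
```

```text
eef_pos: [535.3, 185.1, 105.6]
tcp_rot: [3.137, -0.003, 1.471]
contact_force: [4.7, 1.7, 1.9]
```

```bash
python3 -m jog '[{"x":0,"y":0,"z":-0.05,"spin":0,"grip":1},{"x":0,"y":0,"z":0,"spin":0,"grip":1},{"x":0,"y":0,"z":0,"spin":0,"grip":1}]'|sed -n '2,4p'
```

```text
eef_pos: [535.2, 185.1, 105.6]
tcp_rot: [3.137, -0.002, 1.471]
contact_force: [6.5, 3.3, -2.1]
```

```bash
python3 -m jog '[{"x":0.06,"y":0.1,"z":0.02,"spin":0,"grip":1},{"x":0,"y":0,"z":0,"spin":0,"grip":1},{"x":0,"y":0,"z":0,"spin":0,"grip":1}]'|sed -n '2,4p'
python3 -m jog '[{"x":0,"y":0,"z":0,"spin":0,"grip":0.75},{"x":0,"y":0,"z":0,"spin":0,"grip":0.7},{"x":0,"y":0,"z":0,"spin":0,"grip":0.65},{"x":0,"y":0,"z":0,"spin":0,"grip":0.6},{"x":0,"y":0,"z":0,"spin":0,"grip":0.6},{"x":0,"y":0,"z":0,"spin":0,"grip":0.6}]' 20
```

```text
eef_pos: [535.3, 185.1, 105.6]
tcp_rot: [3.139, -0.001, 1.471]
contact_force: [3.6, 1.6, 5.3]
clock: 19.07
eef_pos: [533.5, 184.4, 104.7]
tcp_rot: [-3.141, 0.0, 1.471]
contact_force: [0.8, 0.1, 0.2]
opening: 0.4
grasp_force: 0.0
```

Released. Now I'll go straight up and away, then check.

```bash
python3 -m jog '[{"x":0,"y":0,"z":-1,"spin":0,"grip":0.6},{"x":0,"y":0,"z":-2,"spin":0,"grip":0.6},{"x":0,"y":0,"z":-3,"spin":0,"grip":0.6},{"x":0,"y":0,"z":-3,"spin":0,"grip":0.6},{"x":0,"y":0,"z":-3,"spin":0,"grip":0.6},{"x":-3,"y":0,"z":-1,"spin":0,"grip":0.6},{"x":-4,"y":0,"z":0,"spin":0,"grip":0.6},{"x":-4,"y":0,"z":0,"spin":0,"grip":0.6},{"x":-4,"y":0,"z":0,"spin":0,"grip":0.6},{"x":-4,"y":0,"z":0,"spin":0,"grip":0.6},{"x":-4,"y":0,"z":0,"spin":0,"grip":0.6},{"x":-4,"y":0,"z":0,"spin":0,"grip":0.6},{"x":0,"y":0,"z":0,"spin":0,"grip":0.6},{"x":0,"y":0,"z":0,"spin":0,"grip":0.6},{"x":0,"y":0,"z":0,"spin":0,"grip":0.6}]'
python3 - <<'E'
from h import *
f=grab_frame("top");g=grab_frame("side")
a=cv2.resize(f["pixels"][165:240,190:270],None,fx=5,fy=5,interpolation=cv2.INTER_CUBIC)
b=cv2.resize(g["pixels"][130:225,235:325],None,fx=4,fy=4,interpolation=cv2.INTER_CUBIC)
c=np.zeros((380,760,3),np.uint8);c[:375,:400]=a;c[:,400:]=b;cv2.imwrite("pics/z5.png",c)
m=mask(f,(0,120,80),(8,255,255),(210,190,250,230));bx=cv2.boxPoints(cv2.minAreaRect(big(m)));P=onz(f,bx,132)[:,:2];print(P.round(1).tolist(),P.mean(0))
e=P[1]-P[0],P[2]-P[1];L=max(e,key=np.linalg.norm);print("grip yaw",np.degrees(np.arctan2(L[1],L[0])))
E
```

```text
clock: 20.32
eef_pos: [506.9, -84.0, 235.4]
tcp_rot: [3.141, -0.0, 1.47]
contact_force: [0.1, 0.5, -0.1]
opening: 0.403
grasp_force: 0.0
[[529.6, 205.6], [541.9, 204.8], [538.1, 159.2], [525.8, 160.1]] [533.84248086 182.45218598]
grip yaw -94.82995071841613
```

View pics/z5.png

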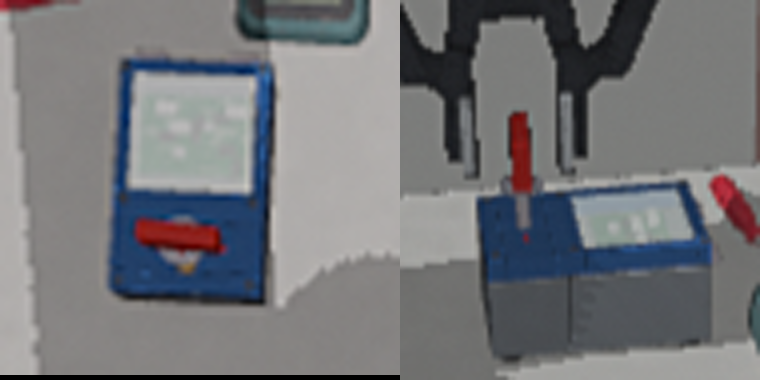

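The key stands upright in the slot, about 3 to 4 degrees past square. It stayed down when released, and the gripper is clear of everything. Handing in.

```bash
python3 -c "
from rig import *
print(sign_off())"
```

```text
the job is handed in; nothing more can be done
None
```

The key is in the fixture's slot, turned about 93–94° clockwise and held in its detent, with the gripper released and clear; I handed the job in at about 20 s, measured press force peaked at about 24 N, and no verdict came back.

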